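# Drive a jammed adapter plug out of a tube block with a drift rod

## Task

An orange adapter plug is jammed in one bore of the aluminium tube block. Take the blue-handled drift rod from its white stand, lower its pin into that bore from above and press the plug down and out until it sits fully home on the floor of the brass catch cup below; feel for the bottom and never press harder than 25 N with the rod. Then put the rod back in its stand, upright and fully seated, let go, and leave everything else on the bench undisturbed.

Things in the scene. Friction and masses are not known exactly. Their poses are not given: they have to be found in the camera images.
- block: Aluminium tube block 100 x 90 x 45 mm (x, y, z) on four legs on a blue base plate 120 x 110 x 12 mm, fixed to the bench. Origin: centre of the plate's underside, on the bench; z up. The aluminium spans z = 52 to 97 mm. Four through bores, 17 mm diameter, 2 mm chamfer at the mouth, at x = +-20, y = +-18 mm; the plug is jammed in the one at (+20, +18). The other three are empty.
- bore (a point): Centre of the mouth of the jammed bore, ringed with a thin red paint line, on the top face of the aluminium block (97 mm above the bench).
- cup (a point): Centre of the floor (a firm rubber pad) of the catch cup, straight below the jammed bore, 22 mm above the bench. Its brass wall is 25 mm in outside diameter, its rim 31 mm above the bench. No other bore has a cup. Fully home, the plug's origin is at this point, the plug's top then 51 mm below the bore's mouth, clear below the aluminium.
- plug: Orange plastic plug, 16.6 mm diameter, 24 mm long, flat closed top. Origin: centre of its underside; z up. Its top starts 6 to 21 mm below the bore's mouth. It only slides straight down (or up) the bore: about 7 N moves it slowly, plus 0.6 N for each 10 mm/s, and it stays where it is left. Over 25 N cracks it. Only the rod should touch it, not the gripper.
- rod: Drift rod, about 0.2 kg: blue handle 22 x 22 mm, from 6 to 56 mm above the origin, on a dark collar 34 mm in diameter, 6 mm thick; below it a steel pin of 13 mm diameter, tip chamfered. Origin: centre of the collar's underside; z up, x and y square to the handle's faces. The pin is clamped at an unknown setting: its tip is 62 to 86 mm below the origin and must be felt for.
- stand: White rod stand 80 x 80 mm, 105 mm tall, fixed to the bench; top plate 20 mm thick with one through hole of 21 mm diameter in its middle. Origin: centre of its underside, on the bench; z up.
- seat (a point): Centre of the hole's mouth on top of the stand, 105 mm above the bench: where the rod's origin is when it is seated, as it is at the start, its collar on the stand's top and its pin hanging in the hole.
- lamp: Bystander: glass spirit lamp, 100 mm diameter, 94 mm tall; origin under its centre.
- flask: Bystander: clear glass conical flask, 80 mm diameter, 113 mm tall; origin under its centre.
- dish: Bystander: round culture dish with a white lid, 94 mm diameter, 18 mm tall; origin under its centre.
- film: Bystander: upright white roll of sealing film, 54 mm diameter, 50 mm tall; origin under its centre.
- marker: Bystander: grey and red marker pen, 127 mm long, 14 mm thick, lying on the bench; origin under its grey part.
- spare: Bystander: a spare orange plug standing on the bench, 16.6 mm diameter, 24 mm tall; origin under its centre.
- reagent: Bystander: amber jar with a blue cap, 60 mm diameter, 120 mm tall; origin under its centre.

How it is judged:
By the outcome, as a careful person would: the job done as asked, in the order asked, and still so for the second after the job is handed in, with the robot touching nothing.
It also fails if it takes over 64 s, if anything falls off the work surface, if the arm or the gripper's body presses on something with over 40 N, if the wrist force passes 120 N, or if a joint passes its speed limit or range.

## Robot

A 6-joint arm with a two-finger parallel gripper is mounted at the origin on the work surface. World frame = base frame: x ahead of the robot, y to its left, z up, the work surface at z = 0. Lengths are in mm, angles in rad, forces in N, time in s.
With the tool pointing down it reaches from about 400 to 925 mm from the base axis. Payload 12.5 kg.
Tool frame: the origin (TCP) lies midway between the tips of the shut fingers; the grasp point (between the pads) lies 19 mm behind it; z points along the fingers, y is the line along which they close (so a half turn about z gives the same grasp; the last joint's range is limited). The gripper opens to 95 mm and grips with 3 to 60 N. Pads are 20 mm wide; open, the fingers measure 119 mm over their backs; the gripper's body (75 mm by 180 mm) begins 59 mm behind the grasp point.
Start: joints at [-1.309, 0.491, 1.559, -0, 1.092, -0.106], TCP at [224.751, -583.21, 214.661] pointing down, gripper open.
Joint ranges: [-3.1, 3.1], [-0.84, 2.19], [0.05, 2.79], [-1.13, 4.28], [0.06, 2.93], [-2.69, 2.69]. Speed limits (rad/s): [2.22, 2.22, 2.79, 3.14, 3.14, 3.14].

## Interface

Orientations are given as [roll, pitch, yaw] about the fixed x, y, z axes, in that order (R = Rz(yaw) Ry(pitch) Rx(roll)).
In Python, from cell import state, read_camera, camera_info, env gives the robot as it stands.
- The arm moves only by the tool move_arm, never from a script. Its argument "commands" is a list of rows, each a list of 3 entries, a list of its own where there are three numbers: the shift along the world's x, y, z in cm, then the turn, a rotation vector about the world's x, y, z in degrees, then the opening, from 0 (shut) to 1 (fully open). A call has 1 to 10 rows; each row shifts and turns the commanded pose from where the row before left it; what a row does not reach is not made up. A row lasts 1/10 s, in which the tool goes at most 50 mm and 8.59 degrees, less where a joint would pass 70% of its speed; a pose out of reach is approached as far as the arm can. A call with a gripper value outside its range is refused whole. The fingers move at their own pace and stop on an object; the grip force is fixed at half the most. Time passes only in rows, so rows that do not move let the fingers close. It gives the time, the measured TCP pose, the force, the opening and the grip force at its end, in the units of the state.
- state(): the state, without advancing time (a new reading comes with each control period).
- read_camera(name): name is "scene" or "top"; returns the picture (400x640x3 uint8, blue, green, red); there is no depth.
- camera_info(name): a dict with "K" (3x3 intrinsics, pixels), "cam_to_world" (4x4, takes a point from camera to world coordinates). Camera axes: x right, y down, z forward; pixel columns grow to the right and rows downward; lengths in mm; the calibration is good to about 2 mm. A picture is of the moment at which its call begins. camera_info takes no time and is no camera call.
- env.job_done(): hands the job in; it is judged then, once.
The state is a dict: "t": time; "joints": joint angles; "qvel": joint speeds; "tau": joint torques, N m; "eef_pos": TCP position; "tcp_rot": TCP orientation; "ft_force": force on the tool from outside, world axes, zero at the start; "moment": the same for the moment, N m; "opening": opening from 0.0 (shut) to 1.0 (fully open); "grip_force": force on a finger pad.
Only numpy, scipy, OpenCV 4.12 (cv2) and the standard library are available. Lean on these libraries where they do the work, as an engineer would, in place of code of your own. Each camera call takes 0.05 s, during which the arm holds its last target. There are 200 camera calls.

## Working session

There is one attempt and no reset: what is moved stays moved. The work goes in short steps, Python scripts to look and compute and a tool call to move; the robot and the scene stay as the last step left them, time stands still between calls to the robot, and variables do not carry over. Pictures are saved under pics/ and viewed, at most 10 in all, crops included, and the job is handed in when it is done.

Besides the shell and the picture viewer there is one more tool, called after "Call:" as name(argument=value, ...) on one line, values as JSON. move_arm: Moves the arm, as the interface text tells. Its arguments: {"type":"object","properties":{"commands":{"type":"array"}},"required":["commands"]}

```bash
mkdir -p pics; python3 - <<'E'
from cell import *
import cv2
for n in("scene","top"):
    cv2.imwrite(f"pics/{n}0.png",read_camera(n)); c=camera_info(n); print(n,c["K"],c["cam_to_world"])
print(state())
E
```

```text
scene [[408.98933485   0.         319.16586732]
 [  0.         408.98933485 199.99236712]
 [  0.           0.           1.        ]] [[-6.34223718e-01  6.03679503e-01 -4.83043821e-01  1.07713453e+03]
 [ 7.73105477e-01  5.01850483e-01 -3.87884022e-01  4.07943101e+02]
 [ 8.25814153e-03 -6.19449070e-01 -7.84993409e-01  8.57675439e+02]
 [ 0.00000000e+00  0.00000000e+00  0.00000000e+00  1.00000000e+00]]
top [[404.11833341   0.         323.54785811]
 [  0.         404.11833341 206.94849141]
 [  0.           0.           1.        ]] [[-2.86872457e-02 -9.96639823e-01  7.67209563e-02  5.21769177e+02]
 [-9.99185230e-01  3.07708883e-02  2.61156876e-02  5.34512113e+00]
 [-2.83887062e-02 -7.59092592e-02 -9.96710523e-01  1.33042532e+03]
 [ 0.00000000e+00  0.00000000e+00  0.00000000e+00  1.00000000e+00]]
{'t': 0.1, 'joints': array([-1.30859397e+00,  4.91474824e-01,  1.55938087e+00,  7.72406040e-06,
        1.09168193e+00, -1.05582917e-01]), 'qvel': array([-6.83407376e-04, -1.08860894e-03, -1.00423344e-03,  1.02866486e-03,
        8.52753923e-05,  9.08261017e-06]), 'tau': array([ 3.84836356e-03, -6.13620043e+01, -2.58607310e+01,  6.94210175e-02,
        4.69440117e-02, -3.05706180e-05]), 'eef_pos': array([ 224.69769201, -582.99062421,  214.13800303]), 'tcp_rot': array([-3.14065366e+00, -1.06401284e-04,  3.67781662e-01]), 'ft_force': array([ 0.73640666, -0.20117092,  0.23983367]), 'moment': array([-0.01221712, -0.04478187, -0.00462122]), 'grip_force': 0.0, 'opening': 0.9968889950727051}
```

View pics/scene0.png

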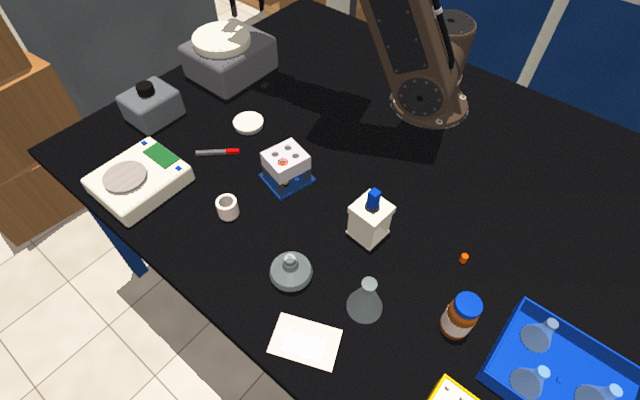

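View pics/top0.png

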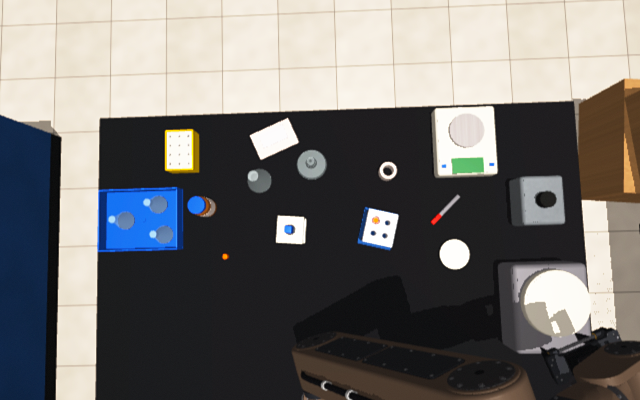

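The scene view shows the block near (287,160) and the rod in its stand near (372,215). In the top view the block is near (380,229) with its orange bore at (376,220), the stand is near (291,230), and the blue handle is near (290,229).

```bash
cat > h.py <<'E'
import numpy as np, cv2
from cell import *
def ray(n,p):
    c=camera_info(n);T=np.array(c["cam_to_world"]);d=T[:3,:3]@np.linalg.inv(c["K"])@[p[0],p[1],1];return T[:3,3],d
def onz(n,p,z):
    o,d=ray(n,p);return o+d*(z-o[2])/d[2]
def proj(n,X):
    c=camera_info(n);T=np.array(c["cam_to_world"]);q=np.array(c["K"])@(T[:3,:3].T@(np.array(X)-T[:3,3]));return q[:2]/q[2]
def blob(m,x0,y0,x1,y1):
    z=np.zeros(m.shape,np.uint8);z[y0:y1,x0:x1]=m[y0:y1,x0:x1]
    c=max(cv2.findContours(z,0,2)[0],key=cv2.contourArea);return c
E
python3 - <<'E'
from h import *
t=cv2.imread("pics/top0.png").astype(int);s=cv2.imread("pics/scene0.png").astype(int)
def sub(n,im,nm,f,box,z):
    m=(f(im[...,0],im[...,1],im[...,2])*255).astype(np.uint8)
    c=blob(m,*box);r=cv2.minAreaRect(c);M=cv2.moments(c);ce=(M['m10']/M['m00'],M['m01']/M['m00'])
    b=cv2.boxPoints(r);w=np.array([onz(n,p,z)[:2] for p in b])
    print(nm,n,cv2.contourArea(c),np.round(r[0],1),np.round(ce,1),onz(n,r[0],z).round(1),'corners',w.round(0).tolist(),'sides',np.linalg.norm(np.diff(w,axis=0),axis=1).round(0))
    e=np.diff(w,axis=0);print('  yaw',np.degrees(np.arctan2(e[:,1],e[:,0])).round(1))
white=lambda b,g,r:(np.minimum(np.minimum(b,g),r)>215)
blue=lambda b,g,r:(b>r+60)&(b>g+40)
orange=lambda b,g,r:(r>b+60)&(r>g+30)
sub("top",t,"standtop",white,(265,205,320,255),105)
sub("top",t,"handle",blue,(280,218,302,242),161)
sub("top",t,"blocktop",white,(350,200,410,260),97)
sub("top",t,"plug",orange,(365,210,390,230),85)
sub("scene",s,"handle",blue,(362,183,386,214),161)
sub("scene",s,"plug",orange,(270,152,295,172),90)
a=cv2.resize(cv2.imread("pics/top0.png")[200:260,265:415],None,fx=5,fy=5,interpolation=2)
b=cv2.resize(cv2.imread("pics/scene0.png")[130:260,250:410],None,fx=4.6,fy=4.6,interpolation=2)[:, :750]
cv2.imwrite("pics/ca.png",a);cv2.imwrite("pics/cb.png",b[:598])
E
```

```text
standtop top 697.0 [290.7 229.5] [290.6 229.5] [550.6 139.3 105. ] corners [[514.0, 186.0], [595.0, 179.0], [587.0, 93.0], [506.0, 100.0]] sides [81. 86. 81.]
  yaw [ -5.  -95.5 174.7]
handle top 56.5 [288. 229.] [288.1 228.9] [550.9 140.9 161. ] corners [[563.0, 152.0], [562.0, 129.0], [539.0, 129.0], [540.0, 153.0]] sides [23. 23. 23.]
  yaw [-91.7 178.7  88.3]
blocktop top 941.0 [380.  227.5] [380.  227.5] [ 548.9 -131.9   97. ] corners [[510.0, -76.0], [609.0, -100.0], [588.0, -188.0], [489.0, -163.0]] sides [102.  91. 102.]
  yaw [ -13.8 -103.6  165.9]
plug top 30.0 [375.5 220. ] [375.3 219.8] [ 572.5 -120.5   85. ] corners [[582.0, -110.0], [581.0, -132.0], [563.0, -131.0], [564.0, -109.0]] sides [21. 18. 21.]
  yaw [-91.7 177.8  88.3]
handle scene 202.0 [373.  197.8] [373.3 197.7] [568.8 150.2 161. ] corners [[601.0, 149.0], [544.0, 125.0], [535.0, 151.0], [592.0, 174.0]] sides [62. 27. 62.]
  yaw [-157.1  108.7   21.9]
plug scene 23.5 [282.5 162. ] [282.5 162.6] [ 568.7 -123.2   90. ] corners [[568.0, -139.0], [553.0, -121.0], [569.0, -107.0], [584.0, -125.0]] sides [23. 21. 23.]
  yaw [129.8  42.2 -50.2]
```

View pics/ca.png

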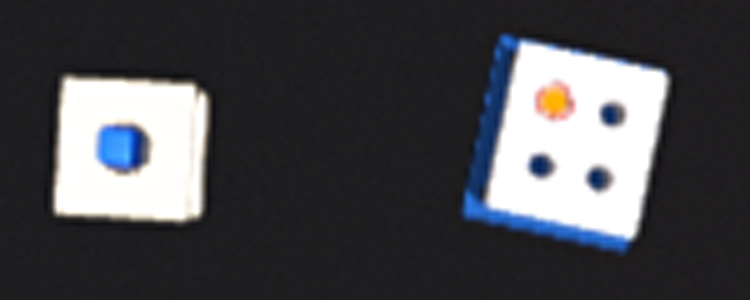

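View pics/cb.png

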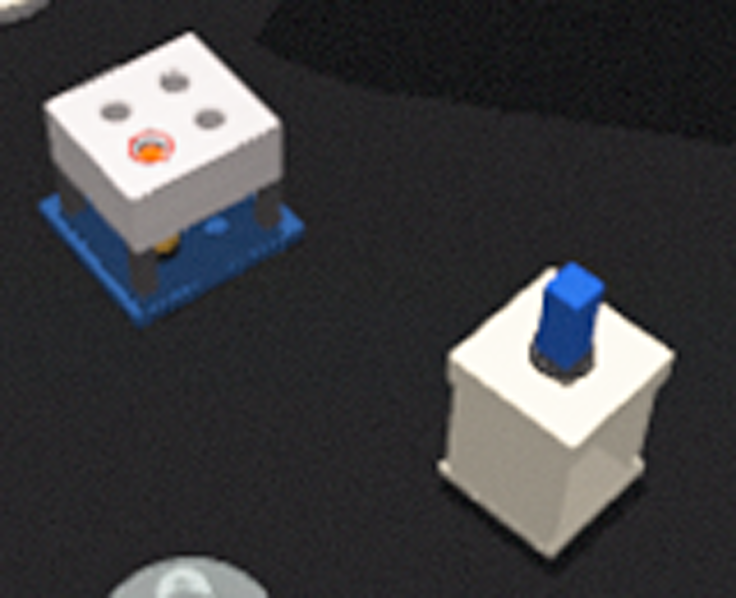

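The crops show the handle standing in the middle of the stand with a small yaw. The red-ringed orange bore is at full-image px (375.5,220), and the brass cup is just visible under the block. Ray and model both put the bore at about (572.6,-120). Next I'll measure the handle's yaw and the stand and ring centres to finer precision.

```bash
python3 - <<'E'
from h import *
F=8
def go(n,x0,y0,x1,y1,f,z,k):
    im=cv2.imread(f"pics/{n}0.png")[y0:y1,x0:x1]
    im=cv2.resize(im,None,fx=F,fy=F,interpolation=cv2.INTER_CUBIC).astype(int)
    m=(f(im[...,0],im[...,1],im[...,2])*255).astype(np.uint8)
    c=cv2.convexHull(max(cv2.findContours(m,0,2)[0],key=cv2.contourArea))[:,0]
    W=np.array([onz(n,((p[0]+.5)/F-.5+x0,(p[1]+.5)/F-.5+y0),z)[:2] for p in c],np.float32)
    r=cv2.minAreaRect(W);print(k,n,[np.round(v,1) for v in r])
for th in(170,190,210):go("scene",362,183,386,214,lambda b,g,r:(b>th)&(b>r+60),161,f"handle{th}")
for th in(170,200,220):go("top",280,218,302,242,lambda b,g,r:(b>th)&(b>r+60),161,f"handle{th}")
go("top",265,205,320,255,lambda b,g,r:(r>235),105,"stand+handle")
go("scene",342,180,402,232,lambda b,g,r:(r>225),105,"stand")
red=lambda b,g,r:(r>g+30)&(r>b+30)
go("top",365,208,388,232,red,97,"ring");go("scene",270,150,297,175,red,97,"ring")
go("top",350,200,410,260,lambda b,g,r:(r>200),97,"block");go("scene",255,130,318,176,lambda b,g,r:(r>200),97,"block")
E
```

```text
handle170 scene [array([552.6, 142.7]), array([22.3, 22.3]), np.float64(85.7)]
handle190 scene [array([552.5, 142.5]), array([21.8, 21.4]), np.float64(86.0)]
handle210 scene [array([552.2, 142.2]), array([21.2, 20.2]), np.float64(85.1)]
handle170 top [array([551.2, 142. ]), array([22.3, 24.2]), np.float64(82.7)]
handle200 top [array([551.6, 142.4]), array([21.4, 23.4]), np.float64(83.5)]
handle220 top [array([551.9, 142.7]), array([20.7, 22.8]), np.float64(82.7)]
stand+handle top [array([551. , 139.2]), array([86.8, 81. ]), np.float64(85.2)]
stand scene [array([551.8, 142.3]), array([80.5, 80.7]), np.float64(85.3)]
ring top [array([ 572.6, -119.3]), array([24.7, 23.6]), np.float64(88.3)]
ring scene [array([ 572.1, -119.7]), array([27.4, 26.8]), np.float64(43.0)]
block top [array([ 548.9, -131.9]), array([ 91.8, 103.1]), np.float64(75.9)]
block scene [array([ 549.8, -132.2]), array([ 91.8, 100.2]), np.float64(75.6)]
```

Both views agree: the rod is at (552,142.4) with yaw about -5°, and the bore is at (572.4,-119.5). I'll move over to the rod.

Call:
move_arm(commands=[[[1.6,3.6,0.1],[0,0,-1.3],1],[[1.6,3.6,0.1],[0,0,-1.3],1],[[1.6,3.6,0.1],[0,0,-1.3],1],[[1.6,3.6,0.1],[0,0,-1.3],1],[[1.6,3.6,0.1],[0,0,-1.3],1],[[1.6,3.6,0.1],[0,0,-1.3],1],[[1.6,3.6,0.1],[0,0,-1.3],1],[[1.6,3.6,0.1],[0,0,-1.3],1],[[1.6,3.6,0.1],[0,0,-1.3],1],[[1.6,3.6,0.1],[0,0,-1.3],1]])

```text
t: 1.1
eef_pos: [385.0, -221.7, 224.6]
tcp_rot: [-3.142, 0.0, 0.14]
ft_force: [0.3, 0.4, 0.1]
opening: 0.999
grip_force: 0.0
```

Call:
move_arm(commands=[[[1.6,3.6,0],[0,0,-1.3],1],[[1.6,3.6,0],[0,0,-1.3],1],[[1.6,3.6,0],[0,0,-1.3],1],[[1.6,3.6,0],[0,0,-1.3],1],[[1.6,3.6,0],[0,0,-1.3],1],[[1.6,3.6,0],[0,0,-1.3],1],[[1.6,3.6,0],[0,0,-1.3],1],[[1.6,3.6,0],[0,0,-1.3],1],[[1.6,3.6,0],[0,0,-1.3],1],[[0,0,0],[0,0,0],1]])

```text
t: 2.1
eef_pos: [529.8, 104.1, 224.2]
tcp_rot: [-3.141, 0.0, -0.061]
ft_force: [-0.9, -0.6, -0.4]
opening: 0.998
grip_force: 0.0
```

Call:
move_arm(commands=[[[1.11,1.91,0],[0,0,-1.5],1],[[1.11,1.91,0],[0,0,0],1],[[0,0,-2],[0,0,0],1],[[0,0,-3],[0,0,0],1],[[0,0,-3],[0,0,0],1],[[0,0,-2],[0,0,0],1],[[0,0,-0.6],[0,0,0],1],[[0,0,0],[0,0,0],0.4],[[0,0,0],[0,0,0],0.3],[[0,0,0],[0,0,0],0.3]])

```text
t: 3.1
eef_pos: [551.4, 138.9, 119.8]
tcp_rot: [-3.141, -0.002, -0.09]
ft_force: [0.1, 0.6, -0.7]
opening: 0.803
grip_force: 0.0
```

```bash
python3 - <<'E'
from h import *
s=state();print(s['eef_pos'],s['tcp_rot'],s['opening'],s['ft_force'])
cv2.imwrite("pics/g.png",cv2.resize(read_camera("scene")[110:270,290:470],None,fx=3.3,fy=3.3))
E
```

```text
[551.41770893 138.93225627 119.79825281] [-3.14133256e+00 -1.71383944e-03 -8.95123260e-02] 0.8033910260929769 [ 0.08364776  0.58610398 -0.67449381]
```

View pics/g.png

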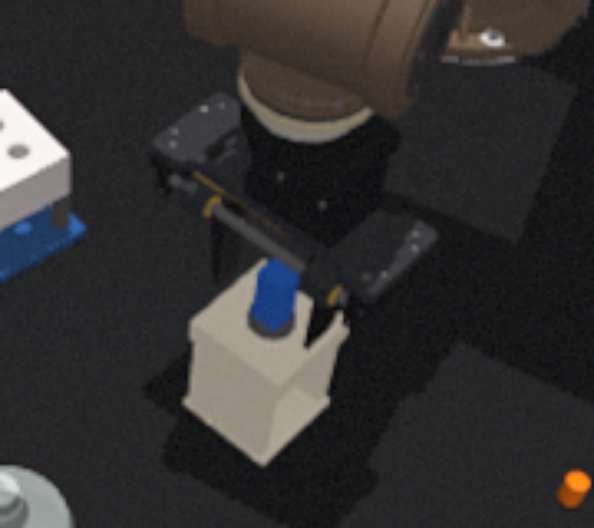

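The picture shows the open fingers straddling the blue handle with the stand undisturbed. I'll correct the small lag and close to centre the handle.

Call:
move_arm(commands=[[[0.05,0.35,-0.2],[0,0,0],0],[[0,0,0],[0,0,0],0],[[0,0,0],[0,0,0],0],[[0,0,0],[0,0,0],0],[[0,0,0],[0,0,0],0],[[0,0,0],[0,0,0],0],[[0,0,0],[0,0,0],0],[[0,0,0],[0,0,0],0],[[0,0,0],[0,0,0],0],[[0,0,0],[0,0,0],0]])

```text
t: 4.15
eef_pos: [551.4, 142.4, 116.6]
tcp_rot: [3.141, 0.0, -0.089]
ft_force: [0.3, -0.1, 0.0]
opening: 0.232
grip_force: 30.0
```

Call:
move_arm(commands=[[[0,0,0],[0,0,0],0.6],[[0,0,0],[0,0,0],0.6],[[0,0,0],[0,0,0],0.6],[[0,0,0],[0,0,0],0.6],[[0,0,0],[0,0,0],0.6],[[0,0,0],[0,0,6],0.6],[[0,0,0],[0,0,8],0.6],[[0,0,0],[0,0,8],0.6],[[0,0,0],[0,0,8],0.6],[[0,0,0],[0,0,8],0.6]])

```text
t: 5.15
eef_pos: [551.5, 142.5, 116.7]
tcp_rot: [3.141, -0.0, 0.58]
ft_force: [0.5, 0.6, 0.2]
opening: 0.598
grip_force: 0.0
```

Call:
move_arm(commands=[[[0,0,0],[0,0,8],0.6],[[0,0,0],[0,0,8],0.6],[[0,0,0],[0,0,8],0.6],[[0,0,0],[0,0,8],0.6],[[0,0,0],[0,0,8],0.6],[[0,0,0],[0,0,8],0.6],[[0,0,0],[0,0,4],0.6],[[0,0,0],[0,0,0],0.6],[[0,0,0],[0,0,0],0.6],[[0,0,0],[0,0,0],0.6]])

```text
t: 6.15
eef_pos: [551.5, 142.5, 116.7]
tcp_rot: [3.141, -0.0, 1.48]
ft_force: [-0.7, 0.8, -0.9]
opening: 0.598
grip_force: 0.0
```

Call:
move_arm(commands=[[[0,0,0],[0,0,0],0],[[0,0,0],[0,0,0],0],[[0,0,0],[0,0,0],0],[[0,0,0],[0,0,0],0],[[0,0,0],[0,0,0],0],[[0,0,0],[0,0,0],0],[[0,0,0],[0,0,0],0],[[0,0,0],[0,0,0],0],[[0,0,0.5],[0,0,0],0],[[0,0,1],[0,0,0],0]])

```text
t: 7.15
eef_pos: [551.0, 142.4, 131.5]
tcp_rot: [-3.14, 0.0, 1.481]
ft_force: [0.9, 0.0, -2.5]
opening: 0.23
grip_force: 30.0
```

Call:
move_arm(commands=[[[0,0,2],[0,0,0],0],[[0,0,2],[0,0,0],0],[[0,0,2],[0,0,0],0],[[0,0,2],[0,0,0],0],[[0,0,1],[0,0,0],0],[[0,0,0.5],[0,0,0],0],[[0,0,0],[0,0,0],0],[[0,0,0],[0,0,0],0],[[0,0,0],[0,0,0],0]])

```text
t: 8.05
eef_pos: [551.2, 142.5, 225.8]
tcp_rot: [-3.14, 0.0, 1.481]
ft_force: [0.0, 1.1, -1.6]
opening: 0.23
grip_force: 30.0
```

```bash
python3 - <<'E'
from h import *
s=state();print(s['eef_pos'],s['tcp_rot'],s['opening'],s['ft_force'],s['grip_force'])
cv2.imwrite("pics/l.png",cv2.resize(read_camera("scene")[70:250,290:470],None,fx=3.3,fy=3.3))
E
```

```text
[551.181989  142.4643447 225.8330566] [-3.14031231e+00  3.06312464e-04  1.48130401e+00] 0.22997476624843474 [ 0.0046501   1.11352948 -1.59319272] 29.999645948410034
```

View pics/l.png

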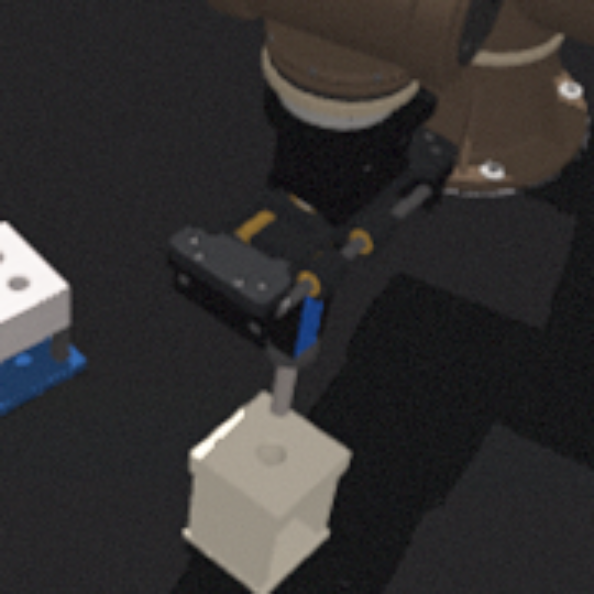

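The rod hangs straight from the gripper, with its pin clear above the empty hole and the tip at about full-image px (375,195). Next I carry it over to the bore.

Call:
move_arm(commands=[[[0.1,-1.5,0],[0,0,0],0],[[0.3,-3,0],[0,0,0],0],[[0.3,-3.5,0],[0,0,0],0],[[0.3,-3.5,0],[0,0,0],0],[[0.3,-3.5,0],[0,0,0],0],[[0.3,-3.5,0],[0,0,0],0],[[0.3,-3.5,0],[0,0,0],0],[[0.2,-3,0],[0,0,0],0],[[0,-1.2,0],[0,0,0],0],[[0,0,0],[0,0,0],0]])

```text
t: 9.1
eef_pos: [572.1, -121.2, 226.3]
tcp_rot: [-3.141, -0.0, 1.479]
ft_force: [-0.2, -0.0, -2.8]
opening: 0.232
grip_force: 30.0
```

Call:
move_arm(commands=[[[0,0,0],[0,0,0],0],[[0,0,0],[0,0,0],0],[[0,0,0],[0,0,0],0]])

```text
t: 9.4
eef_pos: [572.5, -118.4, 226.7]
tcp_rot: [3.141, -0.0, 1.483]
ft_force: [0.7, 1.8, -3.2]
opening: 0.233
grip_force: 30.0
```

```bash
python3 - <<'E'
from h import *
s=state();print(s['eef_pos'],s['tcp_rot'],s['ft_force'])
for L in(62,68,74,80,86):print(L,proj("scene",[551.2,142.5,214.2-L]).round(1))
im=read_camera("scene")
p=s['eef_pos'];print([proj("scene",[p[0],p[1],p[2]-11.6-L]).round(1) for L in (0,20,62,74,86)],proj("scene",[572.4,-119.5,97]))
cv2.imwrite("pics/b.png",cv2.resize(im[80:200,230:350],None,fx=5,fy=5,interpolation=2))
E
```

```text
[ 572.47449683 -118.42689688  226.74664361] [ 3.14142773e+00 -8.71006958e-05  1.48266601e+00] [ 0.67877262  1.83381989 -3.16208618]
62 [374.2 193.8]
68 [373.9 195.5]
74 [373.6 197.2]
80 [373.3 198.9]
86 [373.  200.5]
[array([279.6, 126.6]), array([280.2, 133.1]), array([281.3, 145.9]), array([281.6, 149.4]), array([281.9, 152.9])] [282.41963939 161.57991213]
```

View pics/b.png

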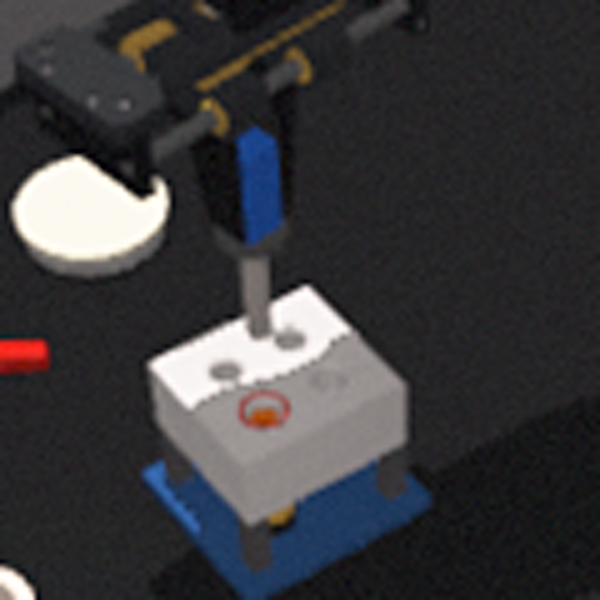

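The pin hangs straight above the block, tip at about px (281.8,148), so the pin is about 69 mm long. The ring is at (283,162), in line with the pin's predicted position to about 1 mm. I'll start lowering.

Call:
move_arm(commands=[[[0,-0.1,-0.5],[0,0,0],0],[[0,0,-1],[0,0,0],0],[[0,0,-1],[0,0,0],0],[[0,0,-1],[0,0,0],0],[[0,0,-0.5],[0,0,0],0],[[0,0,0],[0,0,0],0],[[0,0,0],[0,0,0],0]])

```text
t: 10.15
eef_pos: [572.6, -120.6, 186.7]
tcp_rot: [3.141, 0.0, 1.481]
ft_force: [-0.9, 0.1, -2.6]
opening: 0.232
grip_force: 30.0
```

Call:
move_arm(commands=[[[0,0,-0.1],[0,0,0],0],[[0,0,-0.1],[0,0,0],0],[[0,0,-0.1],[0,0,0],0],[[0,0,-0.1],[0,0,0],0],[[0,0,-0.1],[0,0,0],0],[[0,0,-0.1],[0,0,0],0]])

```text
t: 10.75
eef_pos: [572.5, -120.5, 180.6]
tcp_rot: [3.141, 0.0, 1.481]
ft_force: [-0.2, 0.9, -3.6]
opening: 0.23
grip_force: 30.0
```

Call:
move_arm(commands=[[[0,0.1,0],[0,0,0],0],[[0,0,-0.1],[0,0,0],0],[[0,0,-0.1],[0,0,0],0],[[0,0,-0.1],[0,0,0],0],[[0,0,-0.1],[0,0,0],0],[[0,0,-0.1],[0,0,0],0]])

```text
t: 11.35
eef_pos: [572.4, -119.5, 175.5]
tcp_rot: [-3.142, 0.0, 1.481]
ft_force: [-0.1, 0.7, -2.1]
opening: 0.227
grip_force: 30.0
```

Call:
move_arm(commands=[[[0,0,-0.1],[0,0,0],0],[[0,0,-0.1],[0,0,0],0],[[0,0,-0.1],[0,0,0],0],[[0,0,-0.1],[0,0,0],0],[[0,0,0],[0,0,0],0]])

```text
t: 11.85
eef_pos: [572.4, -119.5, 171.5]
tcp_rot: [-3.142, -0.0, 1.481]
ft_force: [-0.1, -0.1, -1.3]
opening: 0.23
grip_force: 30.0
```

Call:
move_arm(commands=[[[0,0,-0.1],[0,0,0],0],[[0,0,-0.1],[0,0,0],0],[[0,0,-0.1],[0,0,0],0],[[0,0,-0.1],[0,0,0],0]])

```text
t: 12.25
eef_pos: [572.4, -119.5, 167.5]
tcp_rot: [3.142, -0.0, 1.481]
ft_force: [-0.2, -0.4, -1.0]
opening: 0.232
grip_force: 30.0
```

Call:
move_arm(commands=[[[0,0,-0.1],[0,0,0],0],[[0,0,-0.1],[0,0,0],0],[[0,0,-0.1],[0,0,0],0],[[0,0,-0.1],[0,0,0],0]])

```text
t: 12.65
eef_pos: [572.5, -119.5, 164.1]
tcp_rot: [3.141, 0.0, 1.481]
ft_force: [-2.0, -0.3, 5.5]
opening: 0.227
grip_force: 30.0
```

Call:
move_arm(commands=[[[0,0,-0.1],[0,0,0],0],[[0,0,-0.1],[0,0,0],0]])

```text
t: 12.85
eef_pos: [572.6, -119.5, 162.1]
tcp_rot: [3.141, 0.0, 1.481]
ft_force: [-1.6, 1.0, 5.4]
opening: 0.228
grip_force: 30.0
```

```bash
python3 - <<'E'
from h import *
s=state();print(s['eef_pos'],s['ft_force'],s['moment'])
cv2.imwrite("pics/c.png",cv2.resize(read_camera("scene")[120:200,240:330],None,fx=6.6,fy=6.6,interpolation=2))
E
```

```text
[ 572.5561787  -119.54101894  162.13514732] [-1.57484382  0.97934775  5.3915255 ] [ 0.09671287  0.33021335 -0.02563011]
```

View pics/c.png

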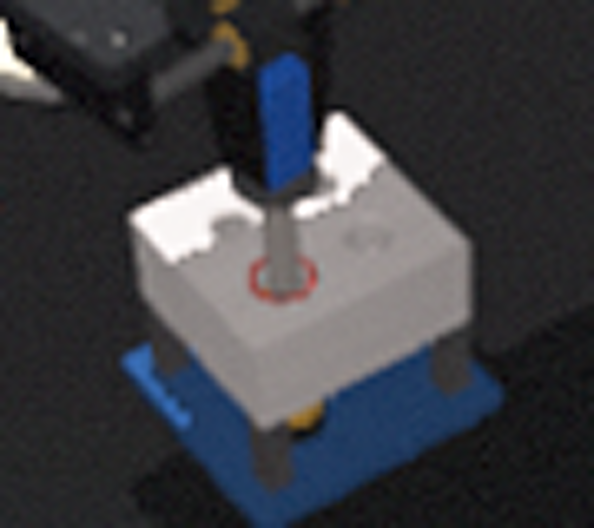

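The pin is inside the red ring and the force is steady at about 8 N, so the plug is sliding. I'll continue faster, staying well above the lowest possible bottom.

Call:
move_arm(commands=[[[0,0,-0.2],[0,0,0],0],[[0,0,-0.2],[0,0,0],0],[[0,0,-0.2],[0,0,0],0],[[0,0,-0.2],[0,0,0],0],[[0,0,-0.2],[0,0,0],0]])

```text
t: 13.4
eef_pos: [572.6, -119.6, 152.1]
tcp_rot: [3.141, 0.0, 1.481]
ft_force: [-2.2, 1.1, 5.2]
opening: 0.232
grip_force: 30.0
```

Call:
move_arm(commands=[[[0,0,-0.2],[0,0,0],0],[[0,0,-0.2],[0,0,0],0],[[0,0,-0.2],[0,0,0],0],[[0,0,-0.2],[0,0,0],0],[[0,0,-0.2],[0,0,0],0],[[0,0,-0.2],[0,0,0],0]])

```text
t: 14.0
eef_pos: [572.6, -119.5, 140.1]
tcp_rot: [3.141, 0.0, 1.481]
ft_force: [-2.2, -0.2, 5.4]
opening: 0.23
grip_force: 30.0
```

Call:
move_arm(commands=[[[0,0,-0.1],[0,0,0],0],[[0,0,-0.1],[0,0,0],0],[[0,0,-0.1],[0,0,0],0],[[0,0,-0.1],[0,0,0],0]])

```text
t: 14.4
eef_pos: [572.5, -119.6, 136.0]
tcp_rot: [3.141, 0.0, 1.481]
ft_force: [-1.5, -0.0, 5.0]
opening: 0.228
grip_force: 30.0
```

Call:
move_arm(commands=[[[0,0,-0.05],[0,0,0],0],[[0,0,-0.05],[0,0,0],0],[[0,0,-0.05],[0,0,0],0]])

```text
t: 14.7
eef_pos: [572.5, -119.5, 134.3]
tcp_rot: [3.141, 0.0, 1.481]
ft_force: [-1.3, 0.2, 5.6]
opening: 0.231
grip_force: 30.0
```

Call:
move_arm(commands=[[[0,0,-0.05],[0,0,0],0],[[0,0,-0.05],[0,0,0],0],[[0,0,-0.05],[0,0,0],0]])

```text
t: 15.0
eef_pos: [572.5, -119.5, 132.7]
tcp_rot: [3.141, 0.0, 1.481]
ft_force: [-0.8, -0.8, 5.0]
opening: 0.231
grip_force: 30.0
```

Call:
move_arm(commands=[[[0,0,-0.05],[0,0,0],0],[[0,0,-0.05],[0,0,0],0]])

```text
t: 15.2
eef_pos: [572.5, -119.5, 131.6]
tcp_rot: [3.141, 0.0, 1.481]
ft_force: [-0.4, -0.1, 4.5]
opening: 0.229
grip_force: 30.0
```

Call:
move_arm(commands=[[[0,0,-0.05],[0,0,0],0],[[0,0,-0.05],[0,0,0],0]])

```text
t: 15.4
eef_pos: [572.5, -119.5, 130.6]
tcp_rot: [3.141, 0.0, 1.481]
ft_force: [-0.1, -0.2, 5.3]
opening: 0.228
grip_force: 30.0
```

Call:
move_arm(commands=[[[0,0,-0.05],[0,0,0],0],[[0,0,-0.05],[0,0,0],0]])

```text
t: 15.6
eef_pos: [572.5, -119.5, 129.6]
tcp_rot: [3.141, 0.0, 1.481]
ft_force: [-0.2, 0.1, 5.2]
opening: 0.23
grip_force: 30.0
```

Call:
move_arm(commands=[[[0,0,-0.05],[0,0,0],0],[[0,0,-0.05],[0,0,0],0]])

```text
t: 15.8
eef_pos: [572.5, -119.5, 128.6]
tcp_rot: [3.141, 0.0, 1.481]
ft_force: [-0.5, 0.4, 5.1]
opening: 0.232
grip_force: 30.0
```

Call:
move_arm(commands=[[[0,0,-0.05],[0,0,0],0],[[0,0,-0.05],[0,0,0],0]])

```text
t: 16.0
eef_pos: [572.5, -119.5, 127.6]
tcp_rot: [3.141, 0.0, 1.481]
ft_force: [-0.6, -0.0, 5.0]
opening: 0.229
grip_force: 30.0
```

Call:
move_arm(commands=[[[0,0,-0.05],[0,0,0],0],[[0,0,-0.05],[0,0,0],0]])

```text
t: 16.2
eef_pos: [572.5, -119.5, 126.6]
tcp_rot: [3.141, 0.0, 1.481]
ft_force: [-0.4, -0.5, 5.7]
opening: 0.229
grip_force: 30.0
```

Call:
move_arm(commands=[[[0,0,-0.05],[0,0,0],0],[[0,0,-0.05],[0,0,0],0]])

```text
t: 16.4
eef_pos: [572.5, -119.5, 125.6]
tcp_rot: [3.141, 0.0, 1.481]
ft_force: [0.8, 0.3, 5.1]
opening: 0.228
grip_force: 30.0
```

Call:
move_arm(commands=[[[0,0,-0.05],[0,0,0],0],[[0,0,-0.05],[0,0,0],0]])

```text
t: 16.6
eef_pos: [572.5, -119.5, 124.6]
tcp_rot: [3.141, 0.0, 1.481]
ft_force: [0.2, 0.8, 5.3]
opening: 0.232
grip_force: 30.0
```

Call:
move_arm(commands=[[[0,0,-0.05],[0,0,0],0],[[0,0,-0.05],[0,0,0],0]])

```text
t: 16.8
eef_pos: [572.5, -119.5, 123.6]
tcp_rot: [3.141, 0.0, 1.481]
ft_force: [0.1, 0.4, 4.8]
opening: 0.229
grip_force: 30.0
```

Call:
move_arm(commands=[[[0,0,-0.05],[0,0,0],0],[[0,0,-0.05],[0,0,0],0]])

```text
t: 17.0
eef_pos: [572.5, -119.5, 122.6]
tcp_rot: [3.141, 0.0, 1.481]
ft_force: [-0.5, 0.2, 4.4]
opening: 0.229
grip_force: 30.0
```

Call:
move_arm(commands=[[[0,0,-0.05],[0,0,0],0],[[0,0,-0.05],[0,0,0],0]])

```text
t: 17.2
eef_pos: [572.5, -119.5, 121.6]
tcp_rot: [3.141, 0.0, 1.481]
ft_force: [-0.5, -0.1, 5.0]
opening: 0.228
grip_force: 30.0
```

```bash
python3 - <<'E'
from h import *
p=state()['eef_pos'];im=read_camera("scene")
print("handle bottom/top pred",[proj("scene",[p[0],p[1],p[2]-11.6+h]).round(1) for h in (0,6,56)],"mouth",proj("scene",[572.4,-119.5,97]),"cup rim",proj("scene",[572.4,-119.5,31]))
b=im.astype(int);m=((b[...,0]>b[...,2]+50)&(b[...,0]>80)).astype(np.uint8)*255
print(cv2.boundingRect(blob(m,262,110,300,165)))
cv2.imwrite("pics/d.png",cv2.resize(im[120:200,240:330],None,fx=6.6,fy=6.6,interpolation=2))
E
```

```text
handle bottom/top pred [array([282.1, 158. ]), array([281.9, 156.4]), array([280.6, 141.9])] mouth [282.41963939 161.57991213] cup rim [283.9514402  178.63138947]
(280, 141, 8, 19)
```

View pics/d.png

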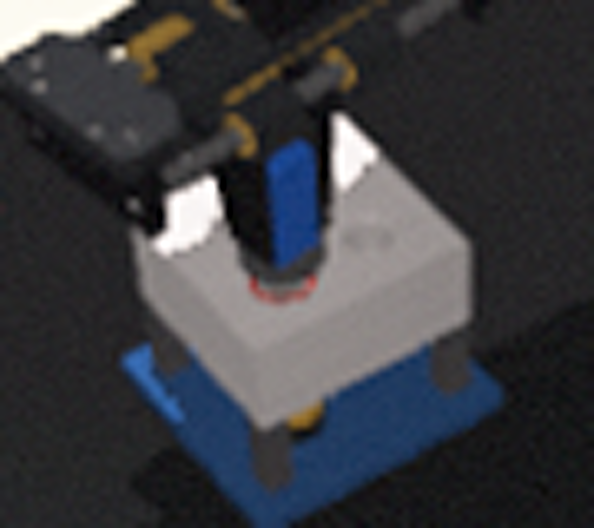

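The handle is where predicted, so it hasn't slipped in the grip. The collar is still about 10 mm above the mouth. I'll keep feeling downward.

Call:
move_arm(commands=[[[0,0,-0.05],[0,0,0],0],[[0,0,-0.05],[0,0,0],0]])

```text
t: 17.45
eef_pos: [572.6, -119.6, 121.1]
tcp_rot: [3.141, 0.0, 1.481]
ft_force: [-1.5, -0.6, 13.4]
opening: 0.233
grip_force: 30.0
```

Call:
move_arm(commands=[[[0,0,0],[0,0,0],0],[[0,0,0],[0,0,0],0]])

```text
t: 17.65
eef_pos: [572.5, -119.6, 121.1]
tcp_rot: [3.141, 0.0, 1.481]
ft_force: [-1.9, 0.6, 10.4]
opening: 0.231
grip_force: 30.0
```

Call:
move_arm(commands=[[[0,0,-0.02],[0,0,0],0],[[0,0,0],[0,0,0],0]])

```text
t: 17.85
eef_pos: [572.6, -119.5, 121.1]
tcp_rot: [3.141, 0.0, 1.481]
ft_force: [-2.0, 0.7, 11.6]
opening: 0.231
grip_force: 30.0
```

The bottom is firm: the force rises and the position doesn't change. The implied pin length of 63.5 mm fits the given range. Now I retract and return to the stand.

Call:
move_arm(commands=[[[0,0,0.3],[0,0,0],0],[[0,0,0.7],[0,0,0],0],[[0,0,1.5],[0,0,0],0],[[0,0,2],[0,0,0],0],[[0,0,2],[0,0,0],0],[[0,0,2],[0,0,0],0],[[0,0,1.5],[0,0,0],0],[[0,0,0.5],[0,0,0],0],[[0,0,0],[0,0,0],0]])

```text
t: 18.75
eef_pos: [572.4, -119.5, 225.7]
tcp_rot: [3.141, 0.0, 1.481]
ft_force: [0.2, -0.1, -2.6]
opening: 0.231
grip_force: 30.0
```

Call:
move_arm(commands=[[[-0.1,1.5,0],[0,0,0],0],[[-0.2,3,0],[0,0,0],0],[[-0.3,3.5,0],[0,0,0],0],[[-0.3,3.5,0],[0,0,0],0],[[-0.3,3.5,0],[0,0,0],0],[[-0.3,3.5,0],[0,0,0],0],[[-0.3,3.5,0],[0,0,0],0],[[-0.2,3,0],[0,0,0],0],[[-0.1,1.2,0],[0,0,0],0],[[0,0,0],[0,0,0],0]])

```text
t: 19.75
eef_pos: [550.7, 144.0, 224.7]
tcp_rot: [-3.14, 0.0, 1.484]
ft_force: [-0.9, -0.5, -3.4]
opening: 0.229
grip_force: 30.0
```

Call:
move_arm(commands=[[[0,0,0],[0,0,0],0],[[0,0,0],[0,0,0],0],[[0,0,0],[0,0,0],0]])

```text
t: 20.05
eef_pos: [551.6, 141.5, 225.3]
tcp_rot: [-3.141, 0.0, 1.48]
ft_force: [0.1, 0.3, -1.6]
opening: 0.229
grip_force: 30.0
```

Call:
move_arm(commands=[[[0,0.1,-0.5],[0,0,0],0],[[0,0,-1.5],[0,0,0],0],[[0,0,-1.5],[0,0,0],0],[[0,0,-1],[0,0,0],0],[[0,0,-0.5],[0,0,0],0],[[0,0,-0.3],[0,0,0],0],[[0,0,-0.3],[0,0,0],0]])

```text
t: 20.75
eef_pos: [551.7, 143.5, 169.6]
tcp_rot: [3.141, -0.0, 1.481]
ft_force: [0.3, -0.1, -2.5]
opening: 0.226
grip_force: 30.0
```

Call:
move_arm(commands=[[[0,-0.1,-0.5],[0,0,0],0],[[0,0,-1],[0,0,0],0],[[0,0,-1],[0,0,0],0],[[0,0,-1],[0,0,0],0],[[0,0,-0.8],[0,0,0],0],[[0,0,-0.4],[0,0,0],0],[[0,0,0],[0,0,0],0]])

```text
t: 21.45
eef_pos: [551.2, 142.5, 121.8]
tcp_rot: [-3.141, 0.0, 1.481]
ft_force: [-0.2, 0.2, -1.3]
opening: 0.229
grip_force: 30.0
```

Call:
move_arm(commands=[[[0,0,-0.1],[0,0,0],0],[[0,0,-0.1],[0,0,0],0],[[0,0,-0.1],[0,0,0],0],[[0,0,-0.1],[0,0,0],0]])

```text
t: 21.85
eef_pos: [551.5, 142.5, 118.6]
tcp_rot: [3.141, -0.0, 1.481]
ft_force: [-0.6, 0.1, -2.3]
opening: 0.23
grip_force: 30.0
```

Call:
move_arm(commands=[[[0,0,-0.1],[0,0,0],0],[[0,0,-0.05],[0,0,0],0],[[0,0,-0.05],[0,0,0],0]])

```text
t: 22.15
eef_pos: [551.4, 142.5, 116.6]
tcp_rot: [3.141, -0.0, 1.481]
ft_force: [-1.6, -0.2, 4.8]
opening: 0.23
grip_force: 30.0
```

Seated, with light contact at the original height. Now I release and rise clear.

Call:
move_arm(commands=[[[0,0,0],[0,0,0],0.6],[[0,0,0],[0,0,0],0.8],[[0,0,0],[0,0,0],0.8],[[0,0,0],[0,0,0],0.8],[[0,0,0],[0,0,0],0.8],[[0,0,0],[0,0,0],0.8],[[0,0,0.5],[0,0,0],0.8],[[0,0,1],[0,0,0],0.8],[[0,0,2],[0,0,0],0.8],[[0,0,2],[0,0,0],0.8]])

```text
t: 23.15
eef_pos: [551.4, 142.5, 172.7]
tcp_rot: [3.142, 0.0, 1.481]
ft_force: [0.4, -0.0, -0.6]
opening: 0.802
grip_force: 0.0
```

Call:
move_arm(commands=[[[0,0,2],[0,0,0],0.8],[[0,0,3],[0,0,0],0.8],[[0,-3,1],[0,0,0],0.8],[[0,-4,0],[0,0,0],0.8],[[-1,-4,0],[0,0,0],0.8],[[-1,-4,0],[0,0,0],0.8],[[-1,-2,0],[0,0,0],0.8],[[0,0,0],[0,0,0],0.8],[[0,0,0],[0,0,0],0.8],[[0,0,0],[0,0,0],0.8]])

```text
t: 24.15
eef_pos: [521.8, -26.7, 231.9]
tcp_rot: [3.141, -0.0, 1.482]
ft_force: [0.3, 0.5, 0.9]
opening: 0.802
grip_force: 0.0
```

```bash
python3 - <<'E'
from h import *
a=read_camera("scene");b=read_camera("top");print(state()['eef_pos'],state()['ft_force'])
x=np.hstack([cv2.resize(a[120:270,240:440],None,fx=2,fy=2),cv2.resize(b[180:260,200:300],(375,300))])
cv2.imwrite("pics/f.png",x)
E
```

```text
[521.72399271 -26.57585252 231.56505184] [-0.01168052 -0.12985885 -0.78236387]
```

View pics/f.png

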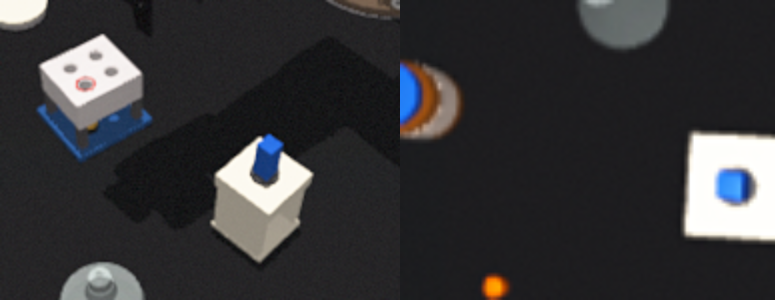

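The rod stands upright in the stand (crop px (267,160)). The red-ringed bore at (86,84) is now empty, and the bystanders in view haven't moved. I'm handing the job in.

```bash
python3 -c "
from cell import *
print(env.job_done())"
```

```text
the job is handed in; nothing more can be done
None
```

The plug was pressed to a firm stop in the catch cup, with no force reading above about 16 N; the rod is back in its stand, upright and released, nothing I could see was disturbed, and the job is handed in at about 24 s.

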